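# Let a vial out of the feeder by pressing its lever

### The job

Push the long, padded end of the red lever down with the fingertips until the heavy flap rises and the vial behind it rolls down into the open front of the chute, then ease the lever back up so that the flap comes down without slamming and closes fully. Only push the lever, do not lift it off its stand; do not touch the flap or the vials, and leave the other things on the bench where they are. Finish with the hand clear.

Things in the scene. Friction and masses are not known exactly. Their poses are not given: they have to be found in the camera images.
- vial_feeder: Vial feeder fixed to the bench: aluminium chute 76 mm wide sloping 10 deg down to the robot. Origin on the bench under the flap's skirt, mid-chute; x uphill (away from the robot at yaw 0), y left, z up. Floor height 36 mm + 0.176 x, x -106..+125 mm. In front of x = 0 it is open from above, side rims 17 mm; behind it has clear walls and the flap as roof. Base: x -111..+128, y -45..+91 mm.
- flap (a joint): Flap angle (rad): 0 closed, positive front edge raised, stop 0.6. Steel hood plate 70 mm wide with a yellow weight, about 1.5 kg in all; hinge along the feeder's y at x = +115 mm, height 73 mm. A skirt at its front shuts the chute; by about 0.2 rad the vial rolls out under it in about half a second. Falls shut by its weight when the lever is let go.
- flap_lug (a point): Top of the flat lug at the front left of the flap, 26 x 33 mm, 5 mm thick, at x = +5 mm, y = +80 mm in the feeder's frame, 75.5 mm above the bench when the flap is closed. The short end of the lever lies under it.
- lever: Loose red bar, 22 x 8 mm, resting by an 8 mm cross pin in open-topped notches of a blue stand (98 mm high) left of the chute. Origin on the pin: x -55, y +80, height 81 mm in the feeder's frame. Short end 58 mm behind it under the flap's lug, padded long end 140 mm in front, towards the robot, rising 0.29 rad at rest, when the body's axes match the feeder's. Turns about the pin when pressed.
- lever_pad (a point): Middle of the top of the black ribbed pad, 38 (along the lever) x 42 mm, on the lever's long end. At rest 132 mm above the bench, face leaning 0.29 rad towards the flap. Pressed down 80 mm, the flap stands at about 0.3 rad; the pad meets the bench some 20 to 30 mm farther on. It takes about 2 to 5 N and is pushed back up by the flap's weight.
- vial: Amber vial with a white cap, a cylinder 24 mm in diameter and 60 mm long, 35 g, lying across the chute (its y axis along it) behind the flap's skirt. Origin at its centre. Resting against the front stop its centre is at x = about -94 mm in the feeder's frame.
- spare_vial: Another such vial, standing upright on the bench to the right of the feeder (bystander). Origin at the centre of its underside.
- dish: Glass dish, 91 mm across and 24 mm high, on the bench to the right of the feeder (bystander). Origin at the centre of its underside.
- red_rack: Red pipette tip rack on a blue base, 82 x 122 x 60 mm (bystander). Origin at the centre of its underside.
- felt_marker: White felt marker with a black cap, 128 mm long, lying on the bench (bystander). Origin at the centre of its underside.
- steel_forceps: Steel forceps, 124 mm long, lying on the bench (bystander). Origin at the centre of its underside.
- bench_pipette: Black and orange pipette, 291 mm long, lying on the bench at the left (bystander). Origin at the centre of its underside.
- chute_front (a point): Point on the chute floor at the foot of the front stop wall (wall top 42 mm above the bench), mid-chute, at x = -106 mm in the feeder's frame. The released vial comes to rest against this wall.

How it is judged (in metres and radians):
On the way, in this order (a step that is already met when the one before it is completed fails the run):
1. the fingers press the lever and the flap has begun to rise (over 0.08 rad) (value of joint flap above 0.08 rad and contact force between the fingers and lever above 0.5 N).
2. the vial has rolled into the open front of the chute (x of vial in the frame of vial_feeder below -0.05 m).
At the end, for the whole second after the job is handed in: The vial lies at rest in the open front of the chute (60 to 106 mm in front of the skirt's place, between the chute's walls), the flap is closed (within 0.03 rad), and the lever rests in its stand with its pad up again (over 115 mm high, its pin within 6 mm of where it was) (value of joint flap below 0.03 rad and x of vial in the frame of vial_feeder between -0.106 and -0.06 m and y of vial in the frame of vial_feeder between -0.03 and 0.03 m and z of vial in the frame of vial_feeder below 0.05 m and linear speed of vial below 0.03 m/s and z of lever_pad in the frame of vial_feeder above 0.115 m and distance of lever from where it was at the start of the episode below 0.006 m and linear speed of lever below 0.02 m/s); the robot touches nothing.
It fails at once if the lever is lifted or pushed out of its stand (pin more than 8 mm from its place) (distance of lever from where it was at the start of the episode above 0.008 m).
It fails at once if the flap slams shut (falls faster than 2 rad/s) (velocity of joint flap below -2 rad/s).
It fails at once if the robot touches the flap (contact force between any of the fingers, the arm and flap above 0.5 N).
It fails at once if the robot touches a vial (contact force between any of the fingers, the arm and vial above 0.3 N or contact force between any of the fingers, the arm and spare_vial above 0.3 N).
It fails at once if a bystander is moved by more than 15 mm (distance of any of spare_vial, dish, red_rack, felt_marker, steel_forceps, bench_pipette from where it was at the start of the episode above 0.015 m).
It also fails if it takes over 40 s, if anything falls off the work surface, if the arm or the gripper's body presses on something with over 40 N, if the wrist force passes 120 N, or if a joint passes its speed limit or range.

### The arm

A 6-joint arm with a two-finger parallel gripper is mounted at the origin on a cart in front of the work surface, level with it; the furniture and walls round the work are solid. World frame = base frame: x ahead of the robot, y to its left, z up, the work surface at z = 0. Lengths are in m, angles in degrees, forces in N, time in s.
With the tool pointing down it reaches from about 0.425 to 1.125 m from the base axis. Payload 14.9 kg.
Tool frame: the origin (TCP) lies midway between the tips of the shut fingers; the grasp point (between the pads) lies 19 mm behind it; z points along the fingers, y is the line along which they close (so a half turn about z gives the same grasp; the last joint's range is limited). The gripper opens to 91 mm and grips with 3 to 60 N. Pads are 32 mm wide; open, the fingers measure 118 mm over their backs; the gripper's body (76 mm by 178 mm) begins 60 mm behind the grasp point.
Start: joints at [-66.48, 21.709, 99.362, -0, 58.929, -1.908], TCP at [0.301, -0.632, 0.214] pointing down, gripper open.
Joint ranges: [-158.91, 158.91], [-42.39, 125.64], [0.06, 152.35], [-60.88, 240.88], [17.5, 164.5], [-176.32, 176.32]. Speed limits (degrees/s): [108.29, 108.29, 136.94, 180, 180, 180].

### API

Orientations are given as a 3x3 rotation matrix whose columns are the frame's x, y, z axes.
In Python, from plant import sensors, snapshot, env, recognise, trace gives the robot as it stands.
- The arm moves only by the shell command python3 -m jog 'ROWS' [OPENING] [FORCE]. ROWS is JSON, a list of rows, each an object of numbers: "x", "y", "z": the shift along the tool's x, y, z in units of 1000 mm (1.0 is 1000 mm); "wx", "wy", "wz": the turn, a rotation vector about the tool's x, y, z in units of 2 pi rad (1.0 is 2 pi rad). A call has 1 to 12 rows; each row is the pose to reach, as a shift and turn from the pose commanded when the call began, along the tool's axes at that moment, turning the shorter way round; what a row does not reach only later rows make up. A row lasts 1/8 s, in which the tool goes at most 62.5 mm and 10.7 degrees, less where a joint would pass 70% of its speed; a pose out of reach is approached as far as the arm can. A call with a number of a shift or a turn outside -1 to 1 is refused whole. A call with a gripper value outside its range is refused whole. OPENING is the closure, from 0 (fully open) to 1 (shut), set as the call begins (- or left out, the last holds). The fingers move at their own pace and stop on an object; FORCE is the grip in N (left out, the last holds). Time passes only in rows, so rows that repeat a pose let the fingers close. It gives the time, the measured TCP pose, the force, the opening and the grip force at its end, in the units of the state.
- sensors.observe(): the state, without advancing time (a new reading comes with each control period).
- snapshot(name): name is "scene" or "top" or "wrist"; returns a dict with "frame" (480x640x3 uint8, red, green, blue), "intrinsics" (3x3 intrinsics, pixels), "extrinsics" (4x4, takes a point from world to camera coordinates). Camera axes: x right, y up, looking along -z (the intrinsics and any distortion apply to the point x, -y, -z); pixel columns grow to the right and rows downward; lengths in m; the calibration is good to about 2 mm. A picture is of the moment at which its call begins. There is no depth.
- env.job_done(): hands the job in; it is judged then, once.
Trained networks look in the newest picture that a camera, given by its name, has taken for a name from the list of things; names that differ only in an ending like _2 or _b are one class to them, and where a whole thing is asked for, a point or a joint stands for the part that bears it (a point fixed in the world has none). Each returns a list of dicts, best first, with "confidence" (0 to 1); they miss things now and then, are a little off and sometimes report something else, mostly with a low value. They report only what shows in the picture. A call takes as long as a camera call.
- recognise(target, camera): "rect" ([left, top, right, bottom] as shares, 0 to 1, of the picture: columns of its width, rows of its height, round what is visible of it).
- trace(target, camera): "pixels" (480x640 bool, what is visible of it) and "rect" ([left, top, right, bottom] as shares, 0 to 1, of the picture: columns of its width, rows of its height, round what is visible of it).
The state is a dict: "t": time; "joint_positions": joint angles; "qd": joint speeds; "joint_torque": joint torques, N m; "tcp_pos": TCP position; "ee_rot": TCP orientation; "contact_force": force on the tool from outside, world axes, zero at the start; "moment": the same for the moment, N m; "gripper_width": finger opening in m; "finger_force": force on a finger pad.
Only numpy, scipy, OpenCV 4.12 (cv2) and the standard library are available. Lean on these libraries where they do the work, as an engineer would, in place of code of your own. Each camera call takes 0.05 s, during which the arm holds its last target. There are 200 camera calls.

## Working session

There is one attempt and no reset: what is moved stays moved. The work goes in short steps, Python scripts to look and compute and a shell command to move; the robot and the scene stay as the last step left them, time stands still between calls to the robot, and variables do not carry over. Pictures are saved under pics/ and viewed, at most 10 in all, crops included, and the job is handed in when it is done.

```bash
mkdir -p pics
cat > h.py <<'E'
import numpy as np, cv2
from plant import sensors, snapshot, env, recognise, trace
def cam(n,save=None):
    s=snapshot(n)
    if save: cv2.imwrite('pics/'+save,s['frame'][:,:,::-1])
    return s
def proj(s,P):
    P=np.atleast_2d(P); E=np.array(s['extrinsics']); c=P@E[:3,:3].T+E[:3,3]
    c=c*[1,-1,-1]; u=c@np.array(s['intrinsics']).T; return u[:,:2]/u[:,2:]
def ray(s,u):
    E=np.array(s['extrinsics']);K=np.array(s['intrinsics'])
    d=np.linalg.inv(K)@[u[0],u[1],1]; d=E[:3,:3].T@(d*[1,-1,-1]); return -E[:3,:3].T@E[:3,3],d
def atz(s,u,z):
    o,d=ray(s,u); return o+d*(z-o[2])/d[2]
def tri(obs):
    A=np.zeros((3,3));b=np.zeros(3)
    for s,u in obs:
        o,d=ray(s,u); d=d/np.linalg.norm(d); M=np.eye(3)-np.outer(d,d); A+=M;b+=M@o
    return np.linalg.solve(A,b)
E
python3 - <<'E'
from h import *
S={}
for n in('scene','top'):
    s=cam(n,n+'0.png');S[n]=s
    for t in('vial_feeder','lever','lever_pad','flap','flap_lug','vial','chute_front','bench_pipette','red_rack'):
        r=trace(t,n)
        for q in r[:2]:
            m=q['pixels'];ys,xs=np.nonzero(m)
            print(n,t,round(q['confidence'],2),m.sum(),xs.mean().round(1),ys.mean().round(1),(np.array(q['rect'])*[640,480,640,480]).round(0))
    print(n,'campos',ray(s,(320,240))[0])
print(sensors.observe()['tcp_pos'],sensors.observe()['contact_force'])
E
```

```text
scene vial_feeder 0.66 3574 284.6 281.8 [244. 247. 334. 322.]
scene lever 0.94 697 324.2 292.6 [280. 285. 358. 301.]
scene lever_pad 0.57 746 323.4 292.7 [274. 287. 357. 300.]
scene flap 0.62 1294 272.6 267.3 [247. 250. 296. 298.]
scene flap_lug 0.92 1291 272.8 267.2 [246. 250. 299. 295.]
scene flap_lug 0.5 738 326.7 292.6 [280. 287. 359. 301.]
scene chute_front 0.95 3744 284.7 281.9 [239. 247. 333. 323.]
scene chute_front 0.51 698 325.6 292.7 [279. 284. 358. 298.]
scene bench_pipette 0.98 1140 272.5 438.1 [192. 416. 330. 466.]
scene red_rack 0.96 859 382.0 189.9 [364. 178. 398. 208.]
scene campos [0.08319136 0.73940561 0.92670238]
top vial_feeder 0.87 2737 293.5 223.8 [266. 185. 323. 260.]
top lever 0.8 580 280.2 265.7 [265. 232. 294. 296.]
top lever_pad 0.91 596 280.9 266.9 [271. 233. 293. 296.]
top lever_pad 0.53 2735 293.1 223.6 [263. 179. 321. 262.]
top flap 0.88 1079 288.9 208.8 [264. 181. 307. 231.]
top flap_lug 0.85 1076 289.3 208.3 [266. 185. 306. 231.]
top chute_front 0.81 2713 293.5 223.5 [264. 177. 321. 262.]
top bench_pipette 0.74 358 183.5 295.8 [150. 271. 215. 318.]
top bench_pipette 0.4 2589 293.6 223.6 [265. 180. 320. 262.]
top red_rack 0.95 1101 456.3 225.0 [433. 208. 479. 244.]
top campos [0.48460511 0.01590806 1.74623992]
[ 0.30054946 -0.63219487  0.21392179] [ 0.61273132 -0.56705889  0.00235934]
```

Run:
```python
import cv2
a=cv2.imread('pics/scene0.png')[235:335,230:370];cv2.imwrite('pics/sc1.png',cv2.resize(a,None,fx=5.5,fy=5.5,interpolation=2))
a=cv2.imread('pics/top0.png')[170:310,240:380];cv2.imwrite('pics/tc1.png',cv2.resize(a,None,fx=4,fy=4,interpolation=2))
```

```text
(no output)
```

View pics/sc1.png

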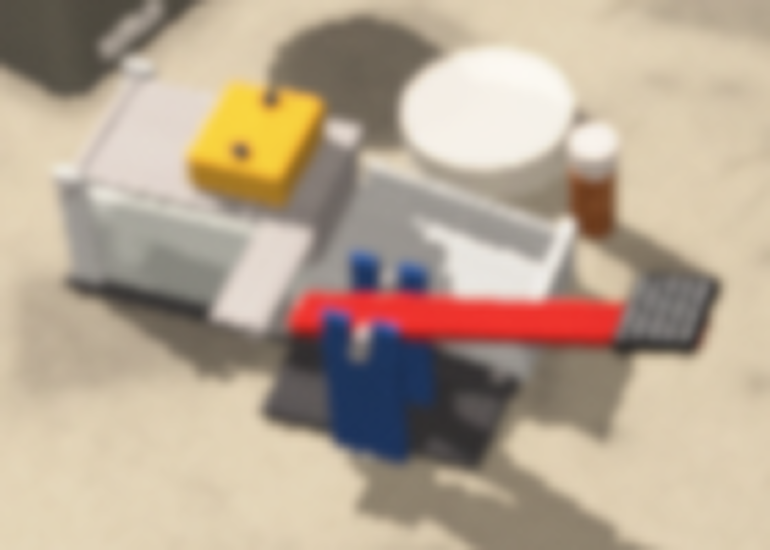

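View pics/tc1.png

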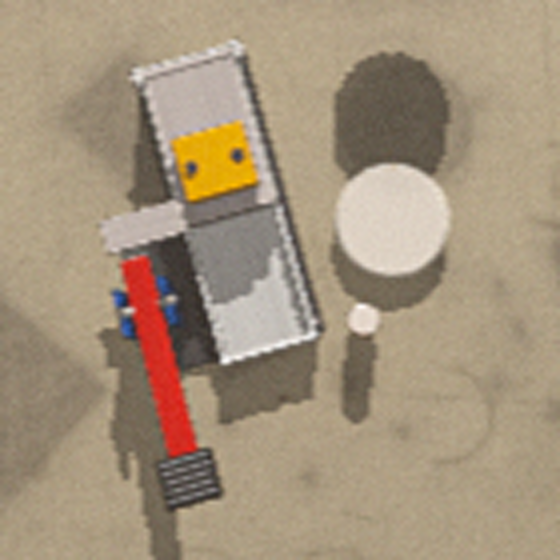

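View pics/scene0.png

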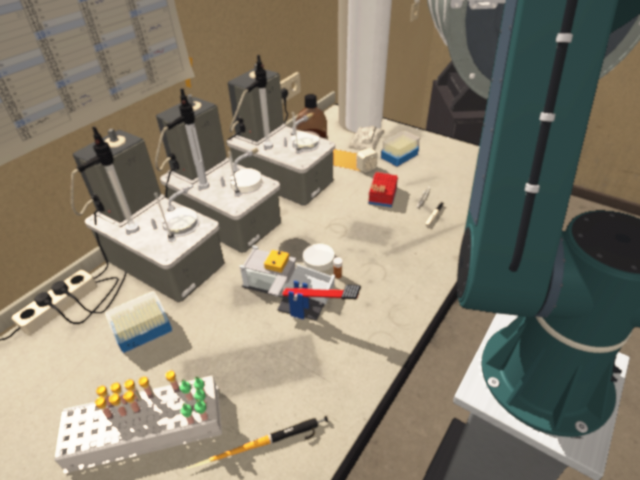

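Run:
```python
from h import *
from scipy.optimize import least_squares
T=cam('top');S=cam('scene')
tp=lambda a:(a[0]/4+240-.4,a[1]/4+170-.4); sp=lambda a:(a[0]/5.5+230-.4,a[1]/5.5+235-.4)
pad=tri([(T,tp((190,478))),(S,sp((668,311)))]); print('pad tri',pad, 'top z.132',atz(T,tp((190,478)),.132),'scene',atz(S,sp((668,311)),.132))
pin=tri([(T,tp((147,306))),(S,sp((380,318)))]);print('pin tri',pin)
obs=[(T,tp((147,309)),(-.055,.080,.094)),(T,tp((222,362)),(-.109,.038,.042)),(T,tp((320,328)),(-.109,-.038,.042)),
(T,tp((142,228)),(.005,.080,.0755)),(S,sp((262,275)),(.005,.080,.0755)),(S,sp((572,222)),(-.109,-.038,.042))]
def W(p,q):
    c,s=np.cos(p[2]),np.sin(p[2]);return np.array([p[0]+c*q[0]-s*q[1],p[1]+s*q[0]+c*q[1],q[2]])
f=lambda p:np.concatenate([proj(s,W(p,q))[0]-u for s,u,q in obs])
r=least_squares(f,[.6,.05,.2],loss='soft_l1');print(r.x,np.degrees(r.x[2]),f(r.x).round(1))
ca,sa=np.cos(.29),np.sin(.29)
c=W(r.x,(-.055-.121*ca-.0,.08,.132));print('pad pred',c,'pin',W(r.x,(-.055,.08,.081)))
d=W(r.x,(-.055,.08,.081))-pad;print('yaw from tri',np.degrees(np.arctan2(d[1],d[0])),np.linalg.norm(d[:2]))
```

```text
pad tri [0.43937024 0.12237198 0.12525676] top z.132 [0.43872174 0.12145348 0.132     ] scene [0.43720994 0.12803114 0.132     ]
pin tri [0.56709346 0.15799662 0.07471067]
[0.64129744 0.09189469 0.25516921] 14.620118658165788 [ 0.2 -1.5  0.5 -0.5 -0.1  1.7 -3.  -0.1 -0.3  1.   1.8 -1.8]
pad pred [0.45569238 0.12615562 0.132     ] pin [0.56788558 0.15542183 0.081     ]
yaw from tri 14.422047040889028 0.1326969678807839
```

Run:
```python
from h import *
from scipy.spatial.transform import Rotation as R
o=sensors.observe();M=np.array(o['ee_rot']);p=np.array(o['tcp_pos']);print(M.round(3))
yaw=np.radians(14.5);best=[]
for s in(1,-1):
    y=s*np.array([np.cos(yaw),np.sin(yaw),0]);z=np.array([0,0,-1.]);G=np.c_[np.cross(y,z),y,z]
    rv=R.from_matrix(M.T@G).as_rotvec();print(s,rv/2/np.pi,np.degrees(rv))
for w in((.50,-.25,.23),(.440,.123,.20)):print((M.T@(np.array(w)-p)).round(3))
```

```text
[[ 0.903  0.429 -0.   ]
 [ 0.429 -0.903 -0.   ]
 [-0.     0.    -1.   ]]
1 [ 1.12882167e-06  4.81479518e-06 -2.19646178e-01] [ 4.06375801e-04  1.73332626e-03 -7.90726241e+01]
-1 [ 5.07254411e-06 -1.18925053e-06  2.80353822e-01] [ 1.82611588e-03 -4.28130190e-04  1.00927376e+02]
[ 0.344 -0.26  -0.016]
[ 0.45  -0.622  0.014]
```

```bash
python3 -m jog '[{"x":0.06,"y":-0.04,"z":-0.01,"wz":-0.02},{"x":0.11,"y":-0.08,"z":-0.016,"wz":-0.045},{"x":0.16,"y":-0.12,"z":-0.016,"wz":-0.07},{"x":0.21,"y":-0.16,"z":-0.016,"wz":-0.095},{"x":0.26,"y":-0.20,"z":-0.016,"wz":-0.12},{"x":0.31,"y":-0.24,"z":-0.016,"wz":-0.145},{"x":0.345,"y":-0.28,"z":-0.016,"wz":-0.165},{"x":0.365,"y":-0.33,"z":-0.016,"wz":-0.185},{"x":0.385,"y":-0.38,"z":-0.016,"wz":-0.205},{"x":0.40,"y":-0.43,"z":-0.016,"wz":-0.22},{"x":0.415,"y":-0.48,"z":-0.01,"wz":-0.22},{"x":0.43,"y":-0.54,"z":0,"wz":-0.22}]' 1 20
python3 - <<'E'
from h import *
from scipy.spatial.transform import Rotation as R
o=sensors.observe();M=np.array(o['ee_rot']);p=np.array(o['tcp_pos'])
print((M.T@(np.array((.440,.123,.185))-p)).round(4),np.degrees(np.arctan2(M[1,1],M[0,1])))
E
```

```text
[ 0.4502 -0.6222  0.0289] -64.57262410435168invalid input at $[0]: expected keys x, y, z, wx, wy, wz
```

```bash
python3 -m jog '[{"x":0.06,"y":-0.04,"z":-0.01,"wx":0,"wy":0,"wz":-0.02},{"x":0.11,"y":-0.08,"z":-0.016,"wx":0,"wy":0,"wz":-0.045},{"x":0.16,"y":-0.12,"z":-0.016,"wx":0,"wy":0,"wz":-0.07},{"x":0.21,"y":-0.16,"z":-0.016,"wx":0,"wy":0,"wz":-0.095},{"x":0.26,"y":-0.20,"z":-0.016,"wx":0,"wy":0,"wz":-0.12},{"x":0.31,"y":-0.24,"z":-0.016,"wx":0,"wy":0,"wz":-0.145},{"x":0.345,"y":-0.28,"z":-0.016,"wx":0,"wy":0,"wz":-0.165},{"x":0.365,"y":-0.33,"z":-0.016,"wx":0,"wy":0,"wz":-0.185},{"x":0.385,"y":-0.38,"z":-0.016,"wx":0,"wy":0,"wz":-0.205},{"x":0.40,"y":-0.43,"z":-0.016,"wx":0,"wy":0,"wz":-0.22},{"x":0.415,"y":-0.48,"z":-0.01,"wx":0,"wy":0,"wz":-0.22},{"x":0.43,"y":-0.54,"z":0,"wx":0,"wy":0,"wz":-0.22}]' 1 20
python3 - <<'E'
from h import *
o=sensors.observe();M=np.array(o['ee_rot']);p=np.array(o['tcp_pos'])
print((M.T@(np.array((.440,.123,.185))-p)).round(4),np.degrees(np.arctan2(M[1,1],M[0,1])),p)
E
```

```text
t: 2.6
tcp_pos: [0.4571, 0.0414, 0.2144]
ee_rot: [[-0.252, 0.968, 0.002], [0.968, 0.252, 0.0], [-0.0, 0.002, -1.0]]
contact_force: [1.2, 0.2, -0.4]
gripper_width: 0.0005
finger_force: 0.0
[0.0833 0.0039 0.0294] 14.5845553229709 [0.45712607 0.04141839 0.21440637]
```

```bash
python3 -m jog '[{"x":0.04,"y":0.002,"z":0.01,"wx":0,"wy":0,"wz":0},{"x":0.083,"y":0.004,"z":0.03,"wx":0,"wy":0,"wz":0},{"x":0.083,"y":0.004,"z":0.05,"wx":0,"wy":0,"wz":0},{"x":0.083,"y":0.004,"z":0.05,"wx":0,"wy":0,"wz":0}]'
python3 - <<'E'
from h import *
s=cam('scene');T=cam('top');w=cam('wrist')
p=np.array(sensors.observe()['tcp_pos']);print(proj(w,p),proj(w,p*[1,1,0]+[0,0,.132]),proj(s,p),proj(T,p))
a=s['frame'][235:325,270:390,::-1];b=w['frame'][:,:,::-1]
a=cv2.resize(a,None,fx=3.3,fy=3.3,interpolation=2)
b=cv2.resize(b,(400,300))
o=np.zeros((300,800,3),np.uint8);o[:a.shape[0],:a.shape[1]]=a;o[:,400:]=b;cv2.imwrite('pics/c2.png',o)
E
```

```text
t: 3.1
tcp_pos: [0.4391, 0.1214, 0.1631]
ee_rot: [[-0.253, 0.967, -0.002], [0.967, 0.253, -0.001], [0.0, -0.002, -1.0]]
contact_force: [-0.1, 0.3, 0.9]
gripper_width: 0.0008
finger_force: 0.0
[[312.68677545 308.65455927]] [[312.76147406 283.6889884 ]] [[351.80707351 278.88324836]] [[286.50409337 288.79094297]]
```

View pics/c2.png

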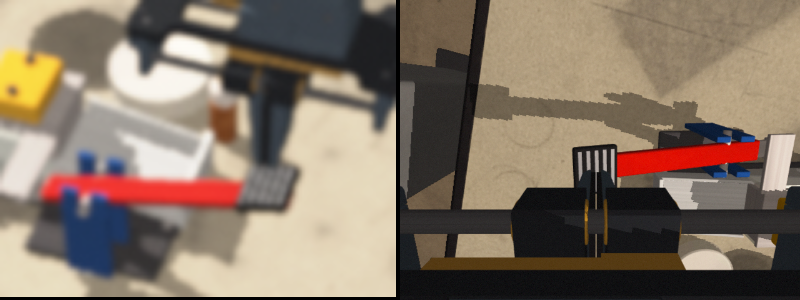

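Run:
```python
from h import *
w=cam('wrist')
M=np.array(sensors.observe()['ee_rot']);p=np.array(sensors.observe()['tcp_pos'])
for n,u,z in(('far edge mid',(313,235),.132),('bar',(347,264),.113),('robot edge',(277,236),.136),('flap edge',(344,236),.126),('pin',(524,233),.085)):
    q=atz(w,u,z);print(n,q.round(4),'tool',(M.T@(q-p)).round(4))
```

```text
far edge mid [0.4343 0.1462 0.132 ] tool [0.026  0.0002 0.0328]
bar [0.4583 0.1305 0.113 ] tool [0.0048 0.0194 0.0519]
robot edge [0.4169 0.1421 0.136 ] tool [ 0.0264 -0.0177  0.0288]
flap edge [0.4505 0.1484 0.126 ] tool [0.0241 0.0164 0.0389]
pin [0.5641 0.1701 0.085 ] tool [0.0165 0.1318 0.08  ]
```

```bash
python3 -m jog '[{"x":0.005,"y":0,"z":0.01,"wx":0,"wy":0,"wz":0},{"x":0.005,"y":0,"z":0.02,"wx":0,"wy":0,"wz":0},{"x":0.005,"y":0,"z":0.025,"wx":0,"wy":0,"wz":0},{"x":0.005,"y":0,"z":0.03,"wx":0,"wy":0,"wz":0},{"x":0.005,"y":-0.001,"z":0.035,"wx":0,"wy":0,"wz":0},{"x":0.005,"y":-0.002,"z":0.04,"wx":0,"wy":0,"wz":0},{"x":0.005,"y":-0.003,"z":0.045,"wx":0,"wy":0,"wz":0},{"x":0.005,"y":-0.003,"z":0.045,"wx":0,"wy":0,"wz":0}]'
python3 - <<'E'
from h import *
s=cam('scene');w=cam('wrist')
a=cv2.resize(s['frame'][235:325,240:360,::-1],None,fx=3.3,fy=3.3,interpolation=2)
b=cv2.resize(w['frame'][:,:,::-1],(400,300))
o=np.zeros((300,800,3),np.uint8);o[:a.shape[0],:a.shape[1]]=a;o[:,400:]=b;cv2.imwrite('pics/c3.png',o)
E
```

```text
t: 4.3
tcp_pos: [0.4356, 0.1253, 0.1188]
ee_rot: [[-0.252, 0.968, -0.0], [0.968, 0.252, -0.0], [0.0, -0.0, -1.0]]
contact_force: [-1.7, -1.4, 4.4]
gripper_width: 0.0007
finger_force: 2.0
```

View pics/c3.png

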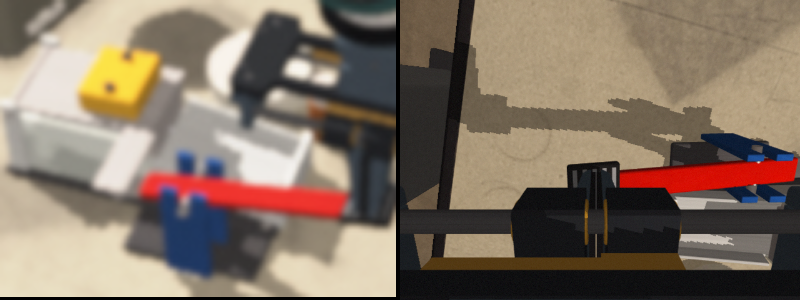

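```bash
python3 -m jog '[{"x":0,"y":0,"z":0.006,"wx":0,"wy":0,"wz":0},{"x":0,"y":-0.001,"z":0.012,"wx":0,"wy":0,"wz":0},{"x":0,"y":-0.001,"z":0.018,"wx":0,"wy":0,"wz":0},{"x":0,"y":-0.002,"z":0.024,"wx":0,"wy":0,"wz":0},{"x":0,"y":-0.002,"z":0.03,"wx":0,"wy":0,"wz":0},{"x":0,"y":-0.002,"z":0.036,"wx":0,"wy":0,"wz":0},{"x":0,"y":-0.003,"z":0.042,"wx":0,"wy":0,"wz":0},{"x":0,"y":-0.003,"z":0.048,"wx":0,"wy":0,"wz":0},{"x":0,"y":-0.003,"z":0.054,"wx":0,"wy":0,"wz":0},{"x":0,"y":-0.003,"z":0.06,"wx":0,"wy":0,"wz":0},{"x":0,"y":-0.003,"z":0.065,"wx":0,"wy":0,"wz":0},{"x":0,"y":-0.003,"z":0.065,"wx":0,"wy":0,"wz":0}]'
python3 -m jog '[{"x":0,"y":0,"z":0,"wx":0,"wy":0,"wz":0},{"x":0,"y":0,"z":0,"wx":0,"wy":0,"wz":0},{"x":0,"y":0,"z":0,"wx":0,"wy":0,"wz":0},{"x":0,"y":0,"z":0,"wx":0,"wy":0,"wz":0},{"x":0,"y":0,"z":0,"wx":0,"wy":0,"wz":0},{"x":0,"y":0,"z":0,"wx":0,"wy":0,"wz":0},{"x":0,"y":0,"z":0,"wx":0,"wy":0,"wz":0},{"x":0,"y":0,"z":0,"wx":0,"wy":0,"wz":0}]'
python3 - <<'E'
from h import *
s=cam('scene');w=cam('wrist')
a=cv2.resize(s['frame'][235:325,240:360,::-1],None,fx=3.3,fy=3.3,interpolation=2)
b=cv2.resize(w['frame'][:,:,::-1],(400,300))
o=np.zeros((300,800,3),np.uint8);o[:a.shape[0],:a.shape[1]]=a;o[:,400:]=b;cv2.imwrite('pics/c4.png',o)
E
```

```text
t: 5.9
tcp_pos: [0.4335, 0.1248, 0.054]
ee_rot: [[-0.252, 0.968, 0.001], [0.968, 0.252, 0.0], [-0.0, 0.001, -1.0]]
contact_force: [1.7, -0.2, 3.4]
gripper_width: 0.0003
finger_force: 1.4
t: 6.9
tcp_pos: [0.4329, 0.1246, 0.054]
ee_rot: [[-0.253, 0.968, 0.0], [0.968, 0.253, 0.0], [0.0, 0.0, -1.0]]
contact_force: [0.7, 0.6, 3.5]
gripper_width: 0.0004
finger_force: 1.3
```

View pics/c4.png

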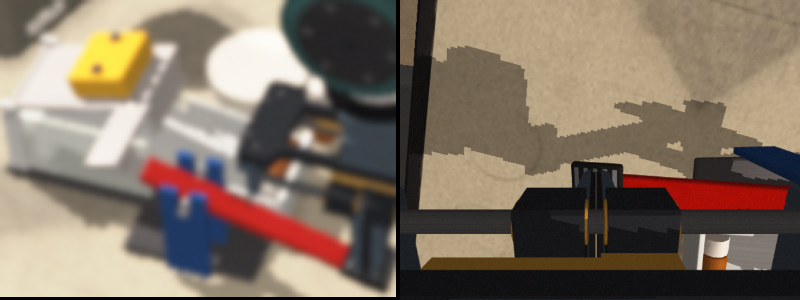

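The flap is up, and the wrist view shows a capped amber vial against the chute's front wall, at about (715, 250) in the composite. I'll ease the lever up.

```bash
python3 -m jog '[{"x":0,"y":0,"z":-0.003,"wx":0,"wy":0,"wz":0},{"x":0,"y":0,"z":-0.008,"wx":0,"wy":0,"wz":0},{"x":0,"y":0,"z":-0.013,"wx":0,"wy":0,"wz":0},{"x":0,"y":0,"z":-0.018,"wx":0,"wy":0,"wz":0},{"x":0,"y":0,"z":-0.023,"wx":0,"wy":0,"wz":0},{"x":0,"y":0.001,"z":-0.028,"wx":0,"wy":0,"wz":0},{"x":0,"y":0.001,"z":-0.033,"wx":0,"wy":0,"wz":0},{"x":0,"y":0.001,"z":-0.038,"wx":0,"wy":0,"wz":0},{"x":0,"y":0.001,"z":-0.043,"wx":0,"wy":0,"wz":0},{"x":0,"y":0.002,"z":-0.048,"wx":0,"wy":0,"wz":0},{"x":0,"y":0.002,"z":-0.053,"wx":0,"wy":0,"wz":0},{"x":0,"y":0.002,"z":-0.058,"wx":0,"wy":0,"wz":0}]'
python3 -m jog '[{"x":0,"y":0,"z":-0.004,"wx":0,"wy":0,"wz":0},{"x":0,"y":0,"z":-0.008,"wx":0,"wy":0,"wz":0},{"x":0,"y":0,"z":-0.012,"wx":0,"wy":0,"wz":0},{"x":0,"y":0,"z":-0.016,"wx":0,"wy":0,"wz":0},{"x":0,"y":0,"z":-0.020,"wx":0,"wy":0,"wz":0},{"x":0,"y":0,"z":-0.024,"wx":0,"wy":0,"wz":0},{"x":0,"y":0,"z":-0.03,"wx":0,"wy":0,"wz":0},{"x":0,"y":0,"z":-0.05,"wx":0,"wy":0,"wz":0},{"x":0,"y":0,"z":-0.08,"wx":0,"wy":0,"wz":0},{"x":-0.05,"y":0,"z":-0.10,"wx":0,"wy":0,"wz":0},{"x":-0.10,"y":0.01,"z":-0.12,"wx":0,"wy":0,"wz":0},{"x":-0.15,"y":0.02,"z":-0.13,"wx":0,"wy":0,"wz":0}]'
python3 -m jog '[{"x":-0.05,"y":0.01,"z":0,"wx":0,"wy":0,"wz":0},{"x":-0.10,"y":0.03,"z":0,"wx":0,"wy":0,"wz":0},{"x":-0.15,"y":0.03,"z":0,"wx":0,"wy":0,"wz":0},{"x":-0.20,"y":0.03,"z":0,"wx":0,"wy":0,"wz":0},{"x":-0.20,"y":0.03,"z":0,"wx":0,"wy":0,"wz":0},{"x":-0.20,"y":0.03,"z":0,"wx":0,"wy":0,"wz":0}]'
python3 - <<'E'
from h import *
s=cam('scene');t=cam('top')
a=cv2.resize(s['frame'][235:325,240:360,::-1],None,fx=3.3,fy=3.3,interpolation=2)
b=cv2.resize(t['frame'][170:305,240:380,::-1],None,fx=2.2,fy=2.2,interpolation=2)
o=np.zeros((300,800,3),np.uint8);o[:a.shape[0],:a.shape[1]]=a;o[:b.shape[0],400:400+b.shape[1]]=b;cv2.imwrite('pics/c5.png',o)
for q in trace('vial','top')[:3]:
    ys,xs=np.nonzero(q['pixels']);print(q['confidence'],xs.mean(),ys.mean())
    P=atz(t,(xs.mean(),ys.mean()),.036);d=P[:2]-[.641,.092];c,n=np.cos(.254),np.sin(.254);print(c*d[0]+n*d[1],-n*d[0]+c*d[1])
E
```

```text
t: 8.5
tcp_pos: [0.4351, 0.1252, 0.1124]
ee_rot: [[-0.253, 0.968, 0.001], [0.968, 0.253, 0.0], [-0.0, 0.001, -1.0]]
contact_force: [2.0, 1.2, 3.3]
gripper_width: 0.0007
finger_force: 1.7
t: 10.0
tcp_pos: [0.4925, -0.0164, 0.2433]
ee_rot: [[-0.253, 0.968, 0.001], [0.968, 0.253, -0.0], [-0.0, 0.001, -1.0]]
contact_force: [1.1, 0.8, 1.0]
gripper_width: 0.0006
finger_force: 0.0
t: 10.75
tcp_pos: [0.571, -0.2005, 0.2416]
ee_rot: [[-0.252, 0.968, -0.001], [0.968, 0.252, 0.001], [0.001, -0.001, -1.0]]
contact_force: [-0.9, -0.2, -0.1]
gripper_width: 0.0005
finger_force: 0.0
0.52 304.9066666666667 251.87333333333333
-0.0927063896015771 0.004152833604516952
```

View pics/c5.png

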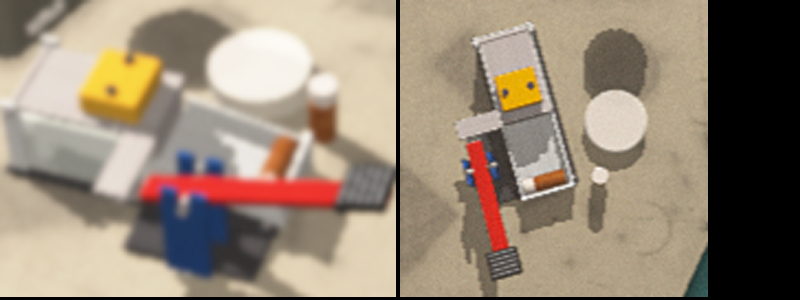

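The vial rests against the front stop at (545, 180) in the top crop. The flap is closed, the lever is up in its stand, and the hand is clear.

```bash
python3 -c "
from plant import env
print(env.job_done())"
```

```text
the job is handed in; nothing more can be done
None
```

The job is handed in: the vial lies against the chute's front stop, the flap is closed after a slow release, the lever is back up in its stand and the hand is clear, all as seen in the last pictures (the hand-in returned no verdict).

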